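Clip the ring key back onto the tool stand's snap hook

TASK

Put the key with the ring end away: press its ring against the sprung gate of the snap hook on the tool stand so that the gate gives way inward, pass the ring in, let the gate snap shut behind it, and leave the key hanging from the hook by its ring, handle down. The hook is only hand-tight on its post, and its exact height must be felt for: never push on the stand or hook with more than 18 N, and leave the other things on the counter where they are.

Things in the scene. Friction and masses are not known exactly. Their poses are not given: they have to be found in the camera images.
- key: The key to hang, about 90 g: black box-shaped handle 80 mm long (x), 16 wide (y), 20 high (z), then a short 9 mm neck and a ring, 138 mm in all. Origin: centre of the handle's underside; x points to the ring, z up as it lies flat on the counter. Starts on the robot's left or right, ring pointing roughly away from it. A firm grip (80 N) across the 16 mm keeps it from turning.
- key_ring (a point): Centre of the key's steel ring, 74 mm ahead of the key's origin and 10 mm above its underside; axes as the key's. The ring lies in the key's x-y plane: 48 mm outside, 36 mm inside diameter, of 6 mm round bar (bar centre 21 mm from the ring's centre).
- stand: Tool stand with all it carries (post, clamp, snap hook, gate), fixed. Origin: on the counter right under the hook's gate; x points from the gate to the post (the way the ring is pushed in), z up. Post 16 mm thick, 312 tall, at x = 115 mm, on a 12 mm base plate from x = 65 to 185, y = -65 to 65 mm. A 36 mm clamp and a 12 mm arm hold the hook.
- hook_mark (a point): Mark fixed on the stand, 195 mm above its origin, axes as the stand's: the gate's hinge at the clamp's mid setting. THE REAL HINGE AND HOOK SIT UP TO 20 MM HIGHER OR LOWER (new each time, not reported: feel for it); sideways and in depth the mark is true. The hook is a closed loop of 9 mm round steel bar in the stand's x-z plane, 119 mm tall, 57 mm deep.
- hook_mouth (a point): Fixed on the stand 44 mm above hook_mark: the mouth at the mid setting (off by the same up to 20 mm). From the real hinge: gate, a 7 mm bar at x 0, rounded tip at z 47 mm; above it the rigid nose, 9 mm bar at x 0, ends at z 50.5. The ring's far bar (its centre) passes only at z 42.5 to 47: lower, the gate meets its stop. At z 44 it slips past the tip about 24 mm in; the spine stops it at x 40.
- hook_bend (a point): Fixed on the stand 22 mm below hook_mark and 24 mm behind the gate: inside of the hook's bottom bend at the mid setting (off by the same up to 20 mm), where the ring hangs at the end. The bend's inner surface is 20 to 26 mm below the hinge from 8 to 40 mm behind the gate. The hook's top is 85 mm above the hinge.
- gate (a joint): Angle of the sprung gate, hinged at its foot: 0 shut (a stop), grows as it swings inward (to the post) to its stop at 0.6 rad. Spring: 0.105 N m when shut plus 0.3 N m per rad; pressed near its tip it starts at about 2.5 N and passes the ring at about 8 N; lower down it is much stiffer (over 10 N within 10 mm of the hinge).
- stub_key: Bystander: a key with the same handle but a solid steel stub 19 mm thick instead of a ring; lies flat on the other side (left or right) of the robot.
- screwdriver: Bystander: screwdriver 150 mm long, lying loose on the counter.
- cup: Bystander: open black cup, 72 mm wide, 85 mm tall; origin at the centre of its underside.
- spray: Bystander: white bottle, 56 mm wide, 150 mm tall; origin at the centre of its underside.
- case: Bystander: black spectacle case 155 x 60 x 45 mm; origin at the centre of its underside.
- lens: Bystander: clear uncut lens, a disc 70 mm wide, 9 mm thick; origin at the centre of its underside.
There are look-alikes about, which are no part of the job. Leave any pink or red look-alike of the key alone.

How it is judged:
By the outcome, as a careful person would: the job done as asked, in the order asked, and still so for the second after the job is handed in, with the robot touching nothing.
It also fails if it takes over 72 s, if anything falls off the work surface, if the arm or the gripper's body presses on something with over 40 N, if the wrist force passes 120 N, or if a joint passes its speed limit or range.

ROBOT

A 6-joint arm with a two-finger parallel gripper is mounted at the origin on the work surface. World frame = base frame: x ahead of the robot, y to its left, z up, the work surface at z = 0. Lengths are in mm, angles in degrees, forces in N, time in s.
With the tool pointing down it reaches from about 300 to 850 mm from the base axis. Payload 4.2 kg.
Tool frame: the origin (TCP) lies midway between the tips of the shut fingers; the grasp point (between the pads) lies 19 mm behind it (env.grip_depth is the distance from the TCP to the grasp point, in mm); z points along the fingers, y is the line along which they close (so a half turn about z gives the same grasp; the last joint's range is limited). The gripper opens to 91 mm and grips with 3 to 60 N. Pads are 32 mm wide; open, the fingers measure 118 mm over their backs; the gripper's body (76 mm by 178 mm) begins 60 mm behind the grasp point.
Start: joints at [71.62, 18.312, 89.639, -0, 72.044, -1.146], TCP at [170.366, 549.198, 213.976] pointing down, gripper open.
Joint ranges: [-177.97, 177.97], [-48.28, 115.42], [12.27, 149.76], [-77.06, 257.06], [2.81, 150.46], [-146.56, 146.56]. Speed limits (degrees/s): [147.25, 147.25, 180, 180, 180, 180].

INTERFACE

Orientations are given as [roll, pitch, yaw] about the fixed x, y, z axes, in that order (R = Rz(yaw) Ry(pitch) Rx(roll)).
In Python, from workcell import env, eyes gives the robot as it stands.
- The arm moves only by the tool send_rows, never from a script. Its argument "motion" is a list of rows, each a list of 7 numbers: the shift along the world's x, y, z normalised to -1 to 1, where 1 is 0.5 m, then the turn, a rotation vector about the world's x, y, z normalised to -1 to 1, where 1 is 60 degrees, then the opening, from -1 (shut) to 1 (fully open). A call has 1 to 20 rows; each row is the pose to reach, as a shift and turn from the pose commanded when the call began; what a row does not reach only later rows make up. A row lasts 1/8 s, in which the tool goes at most 62.5 mm and 10.7 degrees, less where a joint would pass 70% of its speed; a pose out of reach is approached as far as the arm can. A call with a number of a shift or a turn outside -1 to 1 is refused whole. A call with a gripper value outside its range is refused whole. The fingers move at their own pace and stop on an object; "squeeze" is the grip in N (left out, the last holds). Time passes only in rows, so rows that repeat a pose let the fingers close. It gives the time, the measured TCP pose, the force, the opening and the grip force at its end, in the units of the state.
- env.state(): the state, without advancing time (a new reading comes with each control period).
- eyes.grab_frame(name): name is "scene" or "top" or "wrist"; returns a dict with "pixels" (400x640x3 uint8, red, green, blue), "depth" (400x640 float32, mm along the optical axis (not along the pixel's ray), 0 where there is no reading), "fx", "fy", "cx", "cy" (pixels), "distortion" ([k1, k2, p1, p2, k3] as OpenCV has them; the pictures are not rectified), "R" (3x3) and "t" (3): a world point X has camera coordinates R X + t; the wrist camera has in their place "T_tool_cam" (4x4, takes a point from camera to tool coordinates, whose origin is the TCP and whose axes are the flange's). Camera axes: x right, y down, z forward; pixel columns grow to the right and rows downward; lengths in mm; the calibration is good to about 2 mm. A picture is of the moment at which its call begins: read the wrist's pose just before it.
- env.job_done(): hands the job in; it is judged then, once.
The state is a dict: "time_s": time; "qpos": joint angles; "qvel": joint speeds; "effort": joint torques, N m; "ee_pos": TCP position; "ee_rot": TCP orientation; "force": force on the tool from outside, world axes, zero at the start; "torque": the same for the moment, N m; "gripper_width": finger opening in mm; "gripper_force": force on a finger pad.
Only numpy, scipy, OpenCV 4.12 (cv2) and the standard library are available. Lean on these libraries where they do the work, as an engineer would, in place of code of your own. Each camera call takes 0.05 s, during which the arm holds its last target. There are 200 camera calls.

## Working session

There is one attempt and no reset: what is moved stays moved. The work goes in short steps, Python scripts to look and compute and a tool call to move; the robot and the scene stay as the last step left them, time stands still between calls to the robot, and variables do not carry over. Pictures are saved under pics/ and viewed, at most 10 in all, crops included, and the job is handed in when it is done.

Besides the shell and the picture viewer there is one more tool, called after "Request:" by a JSON object that holds its "method" and its "body", one argument or row to a line. send_rows: Moves the arm, as the interface text tells. Its arguments: {"type":"object","properties":{"motion":{"type":"array"},"squeeze":{"type":"number"}},"required":["motion"]}

```bash
mkdir -p pics; ls; cat > h.py <<'E'
import numpy as np, cv2
from workcell import env, eyes
from scipy.spatial.transform import Rotation as Ro
def grab(n,name):
    s=env.state(); f=eyes.grab_frame(n); f['s']=s
    cv2.imwrite(f'pics/{name}.png',f['pixels'][:,:,::-1]); 
    np.savez(f'pics/{name}.npz',**{k:v for k,v in f.items() if k!='s'},p=s['ee_pos'],r=s['ee_rot'])
    return f
def load(name): return dict(np.load(f'pics/{name}.npz'))
def campose(f):
    if 'R' in f: R=np.array(f['R']);return R.T,-R.T@np.array(f['t'])
    Rt=Ro.from_euler('xyz',f['r'],degrees=True).as_matrix();T=f['T_tool_cam']
    return Rt@T[:3,:3],Rt@T[:3,3]+f['p']
def ray(f,u,v):
    K=np.array([[f['fx'],0,f['cx']],[0,f['fy'],f['cy']],[0,0,1]],float)
    x=cv2.undistortPoints(np.array([[[u,v]]],float),K,np.array(f['distortion'],float))[0,0]
    R,c=campose(f);return c,R@np.array([x[0],x[1],1])
def dep(f,u,v):
    c,d=ray(f,u,v);return c+d*f['depth'][int(round(v)),int(round(u))]
def onz(f,u,v,z):
    c,d=ray(f,u,v);return c+d*(z-c[2])/d[2]
def tri(*obs):
    A=np.zeros((3,3));b=np.zeros(3)
    for f,u,v in obs:
        c,d=ray(f,u,v);d=d/np.linalg.norm(d);P=np.eye(3)-np.outer(d,d);A+=P;b+=P@c
    return np.linalg.solve(A,b)
E
python3 - <<'E'
from h import *
print(env.state())
for n in('scene','top'):
    f=grab(n,n+'0');print(n,campose(f))
E
```

```text
pics
{'time_s': 0.0, 'qpos': array([ 7.16200230e+01,  1.83498912e+01,  8.97047876e+01,  4.60662474e-04,
        7.20417503e+01, -1.14686154e+00]), 'qvel': array([ 0.0852324 , -0.11240133, -0.03128444,  0.01396955, -0.01002767,
       -0.09122997]), 'effort': array([-1.66887610e-03, -4.12456763e+01, -2.31975675e+01,  7.23990239e-02,
        4.57939622e-02, -1.45785048e-04]), 'ee_pos': array([170.20327651, 548.72686781, 213.14876795]), 'ee_rot': array([-1.79903599e+02, -2.36793600e-03,  1.62766740e+02]), 'force': array([-0.24835645,  0.58036804,  0.50081138]), 'torque': array([0.02909242, 0.00490798, 0.00056299]), 'gripper_force': 0.0, 'gripper_width': 90.82513075650519}
scene (array([[-0.86856102,  0.37217261, -0.32724502],
       [ 0.49555635,  0.65898769, -0.56582605],
       [ 0.00506548, -0.6536228 , -0.75680352]]), array([ 931.90935826,  671.92556608, 1117.36627017]))
top (array([[ 7.11190442e-03, -9.96573618e-01,  8.24041516e-02],
       [-9.99974625e-01, -7.05375021e-03,  9.96825931e-04],
       [-4.12152123e-04, -8.24091500e-02, -9.96598496e-01]]), array([ 382.70883615,  -52.64599129, 1525.83398096]))
```

View pics/scene0.png

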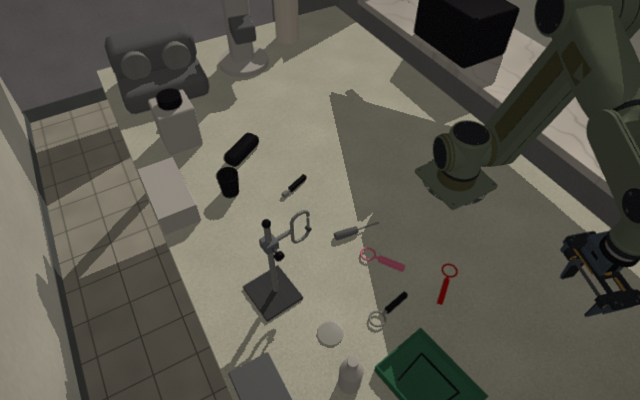

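View pics/top0.png

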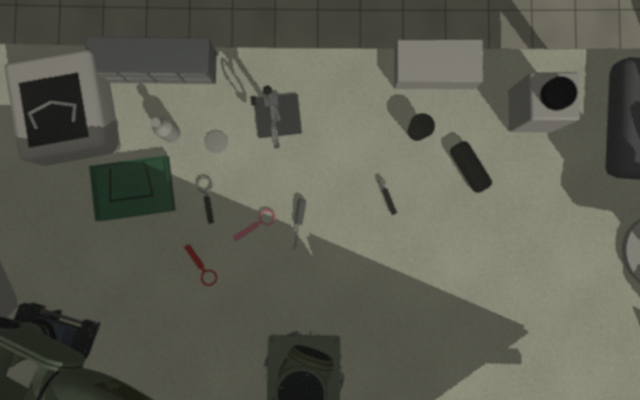

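The top view shows the black key with its ring at (204,183) and handle at (209,208). The stub key is at (385,195), the pink key at (255,224) and the red key at (200,265). Only the one at (207,200) has a black handle and a ring, so I'll confirm it in an enlarged crop.

```bash
python3 - <<'E'
from h import *
a=cv2.imread('pics/top0.png')[75:235,180:310]; b=cv2.imread('pics/scene0.png')[205:335,240:420]
a=cv2.resize(a,None,fx=3,fy=3,interpolation=3);b=cv2.resize(b,None,fx=2.2,fy=2.2,interpolation=3)
m=np.zeros((480,390+396,3),np.uint8);m[:480,:390]=a;m[:286,390:]=b
m=np.clip(m*1.6,0,255).astype(np.uint8)
cv2.imwrite('pics/m1.png',m)
E
```

```text
(no output)
```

View pics/m1.png

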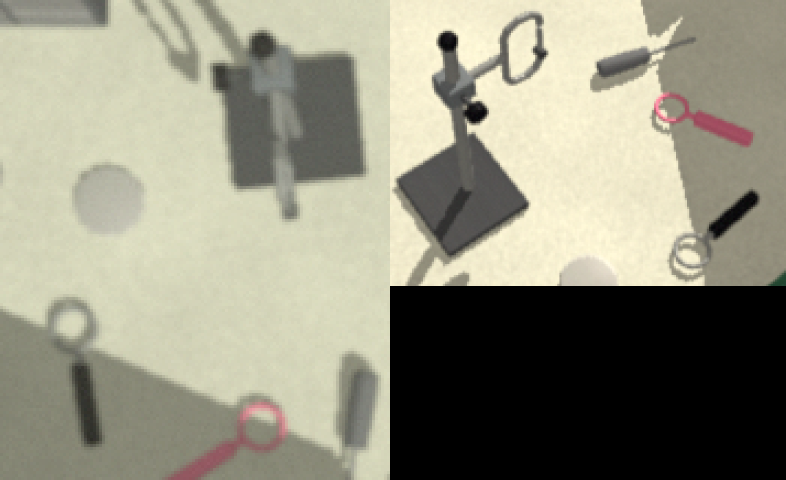

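The crop confirms it: black handle and steel ring, with the ring at top-view pixel (203.7,183.3). The stand's hook points toward the robot, with its front at top-view pixel (276,146).

```bash
python3 - <<'E'
from h import *
np.set_printoptions(precision=1,suppress=True)
t=load('top0');s=load('scene0')
T=lambda x,y:(x/3+180,y/3+75)
S=lambda x,y:((x-390)/2.2+240,y/2.2+205)
for n,a,b in(('ring',(71,325),(691,253)),('hfront',(79,365),(714,232)),('hback',(93,443),(755,199)),('posttop',(262,44),(448,40))):
    print(n,'tri',tri((t,*T(*a)),(s,*S(*b))),'z10',onz(t,*T(*a),10),onz(s,*S(*b),10),dep(t,*T(*a)))
c=[onz(t,*T(*p),12) for p in((222,88),(353,55),(365,172),(234,188))]
print(np.array(c))
c=[onz(s,*S(*p),12) for p in((397,183),(470,135),(528,205),(450,253))]
print(np.array(c))
for n,p in(('tip',(540,14)),('nose knob',(541,52)),('hook bottom',(508,80)),('spine top',(507,28)),('arm',(490,70))):
    print(n,dep(s,*S(*p)))
for p in((290,213),(287,180),(285,150),(281,110)):print(dep(t,*T(*p)),onz(t,*T(*p),280))
E
```

```text
ring tri [534.6 297.2   7.8] z10 [535.9 295.4  10. ] [533.7 299.2  10. ] [536.5 296.7   4.1]
hfront tri [495.  288.5   9.1] z10 [496.9 286.6  10. ] [493.3 290.4  10. ] [496.5 285.2  16.4]
hback tri [419.8 274.6   1.2] z10 [421.3 271.2  10. ] [422.  279.1  10. ] [421.6 273.5  -1. ]
posttop tri [728.6  81.3 312.8] z10 [816.5 113.8  10. ] [ 650.5 -139.8   10. ] [726.3  79.2 324.9]
[[771.4 152.3  12. ]
 [805.6  23.6  12. ]
 [688.8  10.6  12. ]
 [671.9 138.9  12. ]]
[[805.6  36.7  12. ]
 [693.3  18.4  12. ]
 [675.3 145.8  12. ]
 [788.  155.9  12. ]]
tip [614.2  72.9 276.5]
nose knob [615.2  75.4 210. ]
hook bottom [660.7  78.5 189.6]
spine top [657.7  78.1 284.6]
arm [620.4 -67.8   3.7]
[612.9  65.8 210.3] [600.7  59.6 280. ]
[646.6  71.3 183.5] [627.6  62.3 280. ]
[660.5  67.9 241.2] [652.1  64.3 280. ]
[694.3  71.7 241.3] [684.9  68.  280. ]
```

Request:
{"method": "send_rows", "body": {
  "motion": [
    [0.54, -0.54, 0.05, 0, 0, 0.47, 1],
    [0.54, -0.54, 0.05, 0, 0, 0.47, 1],
    [0.54, -0.54, 0.05, 0, 0, 0.47, 1],
    [0.54, -0.54, 0.05, 0, 0, 0.47, 1],
    [0.54, -0.54, 0.05, 0, 0, 0.47, 1],
    [0.54, -0.54, 0.05, 0, 0, 0.47, 1],
    [0.54, -0.54, 0.05, 0, 0, 0.47, 1],
    [0.54, -0.54, 0.05, 0, 0, 0.47, 1],
    [0.54, -0.54, 0.05, 0, 0, 0.47, 1]
  ]
}}

```text
time_s: 1.23
ee_pos: [439.2, 280.1, 238.7]
ee_rot: [180.0, -0.1, -169.0]
force: [0.2, 0.1, 0.2]
gripper_width: 90.8
gripper_force: 0.0
```

```bash
python3 - <<'E'
from h import *
np.set_printoptions(precision=3,suppress=True)
f=grab('wrist','w1');print(f['T_tool_cam'],f['fx']);s=env.state();print(s['time_s'],s['ee_pos'],s['ee_rot'],s['qpos'])
E
```

```text
[[  -0.001   -0.968   -0.25    69.733]
 [   1.      -0.001   -0.       1.532]
 [  -0.      -0.25     0.968 -171.121]
 [   0.       0.       0.       1.   ]] 295.61211963309097
1.275 [439.21  280.281 238.726] [ 179.979   -0.051 -168.924] [ 31.255  12.57   94.066   0.039  73.404 -69.832]
```

View pics/w1.png

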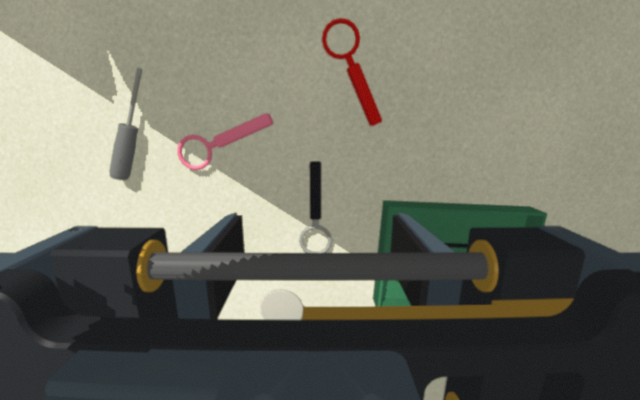

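```bash
python3 - <<'E'
from h import *
np.set_printoptions(precision=1,suppress=True)
t=load('top0');w=load('w1');s=load('scene0')
for n,p,q,z in(('back',(315,162),(211,222.7),10),('front',(316,220),(206.3,196.7),10),('ring',(316.5,239),(203.7,183.3),10)):
    print(n,onz(w,*p,z),onz(w,*p,20),'tri',tri((w,*p),(t,*q)),dep(w,*p))
print('tray',onz(t,175,208,0),onz(t,170,160,0),dep(t,172,180), onz(w,384,202,30))
E
```

```text
back [421.7 275.5  10. ] [420.4 275.3  20. ] tri [422.7 275.3  -6.4] [420.7 275.4  18.2]
front [502.6 292.5  10. ] [499.3 291.9  20. ] tri [498.6 289.   15.1] [501.5 292.3  13.1]
ring [530.9 298.7  10. ] [526.9 298.   20. ] tri [538.1 299.8  -8.5] [534.8 299.5   0.2]
tray [463.8 379.3   0. ] [605.3 398.2   0. ] [546.2 390.8  -0.6] [453.9 375.6  30. ]
```

Request:
{"method": "send_rows", "body": {
  "motion": [
    [0.022, 0.006, -0.2, 0, 0, 0.02, 0.3],
    [0.022, 0.006, -0.4, 0, 0, 0.02, 0.3],
    [0.022, 0.006, -0.4, 0, 0, 0.02, 0.3],
    [0.022, 0.006, -0.4, 0, 0, 0.02, 0.3],
    [0.022, 0.006, -0.4, 0, 0, 0.02, 0.3],
    [0.022, 0.006, -0.45, 0, 0, 0.02, 0.3],
    [0.022, 0.006, -0.471, 0, 0, 0.02, 0.3],
    [0.022, 0.006, -0.471, 0, 0, 0.02, 0.3],
    [0.022, 0.006, -0.471, 0, 0, 0.02, -1],
    [0.022, 0.006, -0.471, 0, 0, 0.02, -1],
    [0.022, 0.006, -0.471, 0, 0, 0.02, -1],
    [0.022, 0.006, -0.471, 0, 0, 0.02, -1],
    [0.022, 0.006, -0.471, 0, 0, 0.02, -1],
    [0.022, 0.006, -0.471, 0, 0, 0.02, -1]
  ],
  "squeeze": 60
}}

```text
time_s: 3.02
ee_pos: [451.4, 282.1, 3.6]
ee_rot: [-180.0, 0.0, -167.8]
force: [0.3, -0.5, 1.7]
gripper_width: 15.9
gripper_force: 60.0
```

Request:
{"method": "send_rows", "body": {
  "motion": [
    [0, 0, 0.1, 0, 0, 0, -1],
    [0, 0, 0.5, 0, 0, 0, -1],
    [0, 0, 0.5, 0, 0, 0, -1],
    [0, 0, 0.5, 0, 0, 0, -1],
    [0, 0, 0.5, 0, 0, 0, -1],
    [0, 0, 0.5, 0, 0, 0, -1],
    [0, 0, 0.5, 0, 0, 0, -1]
  ]
}}

```text
time_s: 3.9
ee_pos: [450.3, 281.6, 251.0]
ee_rot: [-179.9, -0.3, -167.8]
force: [0.2, -0.1, -1.3]
gripper_width: 15.5
gripper_force: 60.0
```

```bash
python3 - <<'E'
from h import *
s=env.state();print(s['ee_pos'],s['force'],s['gripper_width'])
grab('top','t2');grab('scene','s2');w=grab('wrist','w2')
a=cv2.imread('pics/t2.png')[80:155,245:310]; b=cv2.imread('pics/s2.png')[205:325,240:320]
a=cv2.resize(a,None,fx=6,fy=6,interpolation=2);b=cv2.resize(b,None,fx=5,fy=5,interpolation=2)
m=np.zeros((600,790,3),np.uint8);m[:450,:390]=a;m[:600,390:]=b
cv2.imwrite('pics/m2.png',np.clip(m*1.5,0,255).astype(np.uint8))
E
```

```text
[450.29290474 281.60244559 251.03554801] [ 0.24767739 -0.08998669 -1.2798746 ] 15.532868085570033
```

View pics/m2.png

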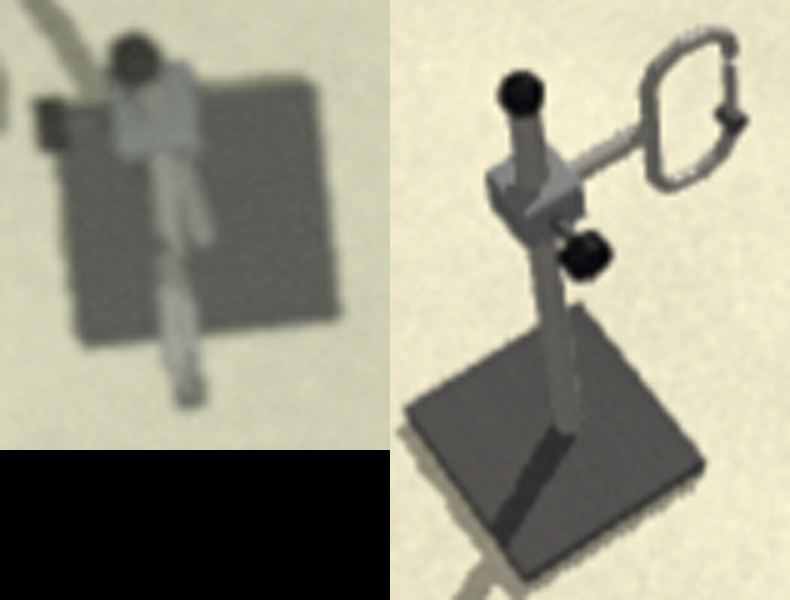

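```bash
cat > st.py <<'E'
from h import *
from scipy.optimize import least_squares
np.set_printoptions(precision=1,suppress=True)
t=load('t2');s=load('s2')
T=lambda x,y:(x/6+245-.4,y/6+80-.4)
S=lambda x,y:((x-390)/5+240-.4,y/5+205-.4)
def proj(f,X):
    K=np.array([[f['fx'],0,f['cx']],[0,f['fy'],f['cy']],[0,0,1]],float)
    return cv2.projectPoints(np.array([X],float),cv2.Rodrigues(f['R'])[0],np.array(f['t'],float),K,np.array(f['distortion'],float))[0][0,0]
obs=[(s,S(405,409),(185,-65,12)),(s,S(580,304),(65,-65,12)),(s,S(705,460),(65,65,12)),(s,S(528,572),(185,65,12)),
(t,T(315,80),(185,-65,12)),(t,T(340,317),(65,-65,12)),(t,T(82,345),(65,65,12)),(s,S(521,95),(115,0,308)),(t,T(133,58),(115,0,308)),(s,S(568,430),(115,0,12))]
def w(p,X):
    c,n=np.cos(p[2]),np.sin(p[2]);return np.array([p[0]+c*X[0]-n*X[1],p[1]+n*X[0]+c*X[1],X[2]])
def res(p): return np.concatenate([proj(f,w(p,X))-np.array(q) for f,q,X in obs])
r=least_squares(res,[614,66,.13]);p=r.x
E
python3 - <<'E'
from st import *
print(p[:2],np.degrees(p[2]));print(r.fun.reshape(-1,2))
n=np.array([-np.sin(p[2]),np.cos(p[2]),0]);o=np.array([p[0],p[1],0]);ex=np.array([np.cos(p[2]),np.sin(p[2]),0])
def pl(f,u,v):
    c,d=ray(f,u,v);X=c+d*((o-c)@n)/(d@n);return (X-o)@ex,X[2]
for nm,q in(('nose end',(730,60)),('gate tip',(729,67)),('hinge',(732,120)),('crown out',(708,30)),('front top',(737,45)),('spine out',(643,105)),('bottom out',(672,190)),('spine low',(650,160)),('arm@spine',(640,135))):
    print(nm,np.array(pl(s,*S(*q))))
print('top front',np.array(pl(t,*T(190,405))))
for z in(175,195,270):print(z,proj(t,w(p,(-4.5,0,z))),T(190,405))
E
```

```text
[615.4  68.4] 7.160500616047754
[[-1.3 -0.7]
 [-0.6 -1.5]
 [ 0.4 -0.4]
 [-0.9  1.5]
 [-0.6 -0.1]
 [-0.1  0.2]
 [-1.   0.6]
 [ 0.   1.4]
 [-0.1  1.1]
 [-0.3 -1.6]]
nose end [ -1.8 250.4]
gate tip [ -1.1 245.3]
hinge [ -2.2 200.2]
crown out [ 10.8 283.3]
front top [ -6.2 259. ]
spine out [ 50.4 254.6]
bottom out [ 36.6 170.8]
spine low [ 48.6 207.4]
arm@spine [ 53.4 232.4]
top front [ -3.1 197.2]
175 [277.1 149.1] (276.2666666666667, 147.1)
195 [276.4 147.8] (276.2666666666667, 147.1)
270 [273.7 142.5] (276.2666666666667, 147.1)
```

Request:
{"method": "send_rows", "body": {
  "motion": [
    [0, 0, 0.1, 0, 0, 0, -1],
    [0.167, -0.448, 0.1, 0, 0, -0.083, -1],
    [0.167, -0.448, 0.1, 0, 0, -0.083, -1],
    [0.167, -0.448, 0.1, 0, 0, -0.083, -1],
    [0.167, -0.448, 0.1, 0, 0, -0.083, -1],
    [0.167, -0.448, 0.1, 0, 0, -0.083, -1],
    [0.167, -0.448, 0.1, 0, 0, -0.083, -1],
    [0.167, -0.448, 0.1, 0, 0, -0.083, -1],
    [0.167, -0.448, 0.1, 0, 0, -0.083, -1]
  ]
}}

```text
time_s: 5.18
ee_pos: [534.5, 59.3, 303.4]
ee_rot: [180.0, -0.0, -172.7]
force: [0.5, -0.2, -1.0]
gripper_width: 15.4
gripper_force: 60.0
```

```bash
python3 - <<'E'
from h import *
s=env.state();print(s['ee_pos'],s['ee_rot'],s['force'],s['torque'],s['qpos'])
grab('top','t3');grab('scene','s3')
a=cv2.imread('pics/t3.png')[80:210,230:320]; b=cv2.imread('pics/s3.png')[170:300,250:380]
a=cv2.resize(a,None,fx=3.8,fy=4,interpolation=2);b=cv2.resize(b,None,fx=3.4,fy=4,interpolation=2)
cv2.imwrite('pics/m3.png',np.clip(np.hstack([a,b])*1.5,0,255).astype(np.uint8))
E
```

```text
[534.52707392  59.30611563 303.4455046 ] [ 1.79986400e+02 -7.96658355e-03 -1.72706655e+02] [ 0.47349368 -0.17197462 -1.03864373] [-0.02223976  0.11929256 -0.03472653] [ 5.09755886e+00  1.24441864e+01  8.50104371e+01  1.33975908e-02
  8.25538586e+01 -9.21975221e+01]
```

View pics/m3.png

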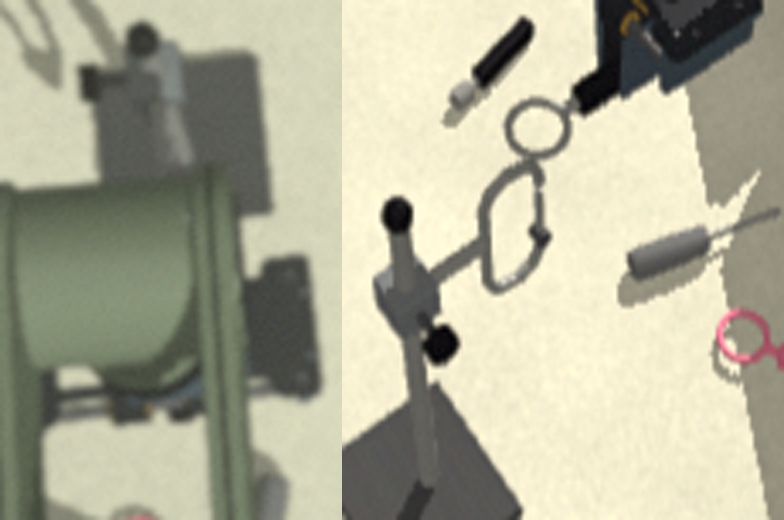

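```bash
python3 - <<'E'
from st import *
s3=load('s3')
y=np.radians(7.3);e=np.array([np.cos(y),np.sin(y),0]);P=s3['p'];side=np.array([-np.sin(y),np.cos(y),0])
C=P+84*e+[0,0,6.4]
q=lambda X:[(a-250+.4)*3.4+342 if i==0 else (a-170+.4)*4 for i,a in enumerate(proj(s3,X))]
for n,X in(('c',C),('far',C+21*e),('near',C-21*e),('l',C+21*side),('r',C-21*side)):print(n,np.array(q(X)))
print(onz(s3,307.2,201.8,309.8),C)
print('crown proj',np.array(q(w(p,(24,0,284)))),np.array(q(w(p,(0,0,250)))))
E
```

```text
c [533.7 130.7]
far [509.2 147. ]
near [557.9 114.6]
l [551.6 152.6]
r [516.3 109.3]
[614.7  69.8 309.8] [618.   69.8 309.9]
crown proj [509.  173.5] [537.2 189.7]
```

Request:
{"method": "send_rows", "body": {
  "motion": [
    [0, 0, -0.01, 0, 0, 0, -1],
    [0, 0, -0.02, 0, 0, 0, -1],
    [0, 0, -0.028, 0, 0, 0, -1],
    [0, 0, -0.032, 0, 0, 0, -1],
    [0, 0, -0.032, 0, 0, 0, -1]
  ]
}}

```text
time_s: 5.9
ee_pos: [534.8, 58.1, 287.3]
ee_rot: [180.0, -0.0, -172.8]
force: [-0.1, 0.3, -0.7]
gripper_width: 15.7
gripper_force: 60.0
```

Request:
{"method": "send_rows", "body": {
  "motion": [
    [0, 0, -0.002, 0, 0, 0, -1],
    [0, 0, -0.004, 0, 0, 0, -1],
    [0, 0, -0.004, 0, 0, 0, -1]
  ]
}}

```text
time_s: 6.28
ee_pos: [534.8, 58.2, 285.4]
ee_rot: [180.0, -0.0, -172.8]
force: [0.8, 0.7, -0.4]
gripper_width: 15.7
gripper_force: 60.0
```

Request:
{"method": "send_rows", "body": {
  "motion": [
    [0, 0, -0.002, 0, 0, 0, -1],
    [0, 0, -0.004, 0, 0, 0, -1],
    [0, 0, -0.004, 0, 0, 0, -1]
  ]
}}

```text
time_s: 6.65
ee_pos: [535.0, 58.2, 284.0]
ee_rot: [180.0, 0.1, -172.8]
force: [-0.7, -1.1, 1.8]
gripper_width: 15.6
gripper_force: 60.0
```

Request:
{"method": "send_rows", "body": {
  "motion": [
    [0, 0, -0.002, 0, 0, 0, -1],
    [0, 0, -0.002, 0, 0, 0, -1]
  ]
}}

```text
time_s: 6.9
ee_pos: [535.1, 58.2, 283.5]
ee_rot: [180.0, 0.1, -172.8]
force: [-2.7, -0.6, 4.8]
gripper_width: 15.5
gripper_force: 60.0
```

Request:
{"method": "send_rows", "body": {
  "motion": [
    [0, 0, 0.004, 0, 0, 0, -1],
    [0, 0, 0.004, 0, 0, 0, -1]
  ]
}}

```text
time_s: 7.15
ee_pos: [534.9, 58.2, 284.2]
ee_rot: [180.0, -0.0, -172.8]
force: [0.3, -0.3, 1.4]
gripper_width: 15.4
gripper_force: 60.0
```

Request:
{"method": "send_rows", "body": {
  "motion": [
    [0, 0, 0.004, 0, 0, 0, -1],
    [0, 0, 0.004, 0, 0, 0, -1]
  ]
}}

```text
time_s: 7.4
ee_pos: [534.7, 58.2, 286.1]
ee_rot: [180.0, -0.1, -172.8]
force: [0.2, 0.6, -0.4]
gripper_width: 15.2
gripper_force: 60.0
```

Request:
{"method": "send_rows", "body": {
  "motion": [
    [0, 0, 0.016, 0, 0, 0, -1],
    [-0.07, -0.009, 0.016, 0, 0, 0, -1],
    [-0.139, -0.018, 0.016, 0, 0, 0, -1],
    [-0.139, -0.018, -0.03, 0, 0, 0, -1],
    [-0.139, -0.018, -0.091, 0, 0, 0, -1],
    [-0.139, -0.018, -0.091, 0, 0, 0, -1],
    [-0.139, -0.018, -0.091, 0, 0, 0, -1]
  ]
}}

```text
time_s: 8.28
ee_pos: [466.2, 49.3, 242.2]
ee_rot: [180.0, 0.1, -172.8]
force: [0.6, 0.3, -0.7]
gripper_width: 15.5
gripper_force: 60.0
```

```bash
python3 - <<'E'
from h import *
s=env.state();print(s['ee_pos'],s['ee_rot'],s['force'])
grab('scene','s4')
b=cv2.imread('pics/s4.png')[180:270,280:400]
b=cv2.resize(b,None,fx=6.5,fy=6.5,interpolation=2)
cv2.imwrite('pics/m4.png',np.clip(b*1.5,0,255).astype(np.uint8))
E
```

```text
[466.18486569  49.27899672 242.20736586] [ 1.79998668e+02  1.06792241e-01 -1.72813805e+02] [ 0.55973326  0.3137734  -0.68620491]
```

View pics/m4.png

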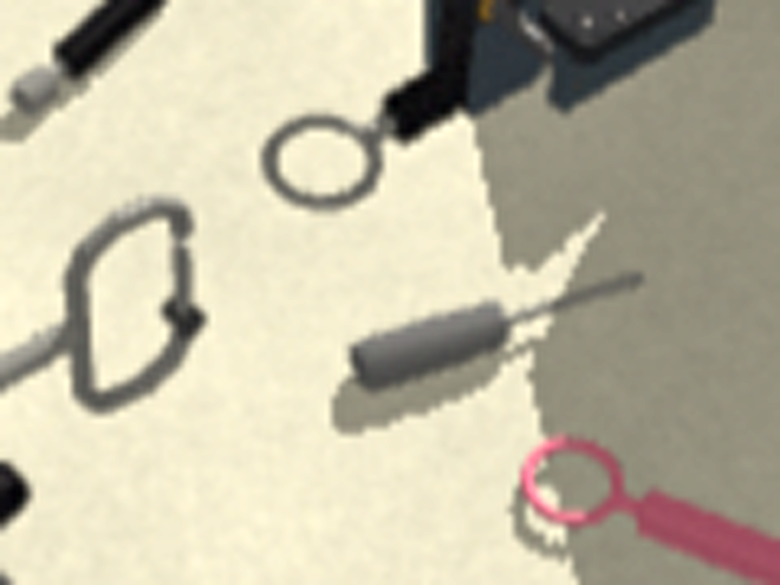

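```bash
python3 - <<'E'
from st import *
f=load('s4');q=lambda x,y:(x/6.5+280-.4,y/6.5+180-.4)
n=np.array([-np.sin(p[2]),np.cos(p[2]),0]);o=np.array([p[0],p[1],0]);ex=np.array([np.cos(p[2]),np.sin(p[2]),0])
def pl(x,y):
    c,d=ray(f,*q(x,y));X=c+d*((o-c)@n)/(d@n);return np.array([(X-o)@ex,X[2]])
for m,a in(('ring',(322,161)),('nose',(185,234)),('tip',(185,243)),('hinge',(186,318)),('bottom out',(98,408)),('top out',(155,200)),('frontout',(192,215))):print(m,pl(*a))
P=f['p'];print('tcp stand',(P-o)@ex,(P-o)@n,P[2],'pred ring',(P-o)@ex+84)
# ellipse shape for pitch
for pit in(-6,-3,0,3,6):
    a=np.radians(pit);e=ex*np.cos(a)-np.array([0,0,1])*np.sin(a)
    C=P+10*ex+[0,0,6.4]+74*e
    pts=np.array([(proj(f,C+24*(e*np.cos(k)+n*np.sin(k)))-[280-.4,180-.4])*6.5 for k in np.linspace(0,6.28,100)])
    print(pit,pts.min(0),pts.max(0))
E
```

```text
ring [-69.5 249.3]
nose [ -3.2 253.3]
tip [ -3.1 247.8]
hinge [ -2.9 200. ]
bottom out [ 40.6 175.3]
top out [ 10.1 283.7]
frontout [ -6.7 262.3]
tcp stand -150.38801684560656 -0.36493027943745204 242.20736586009087 pred ring -66.38801684560656
-6 [255.  107.9] [377.6 197.5]
-3 [254.2 113.4] [376.9 205.4]
0 [253.9 118.7] [376.5 213.1]
3 [254.1 123.7] [376.4 220.4]
6 [254.8 128.4] [376.5 227.5]
```

Request:
{"method": "send_rows", "body": {
  "motion": [
    [0.03, 0.004, -0.001, 0, 0, 0, -1],
    [0.06, 0.008, -0.001, 0, 0, 0, -1],
    [0.069, 0.009, -0.001, 0, 0, 0, -1],
    [0.069, 0.009, -0.001, 0, 0, 0, -1],
    [0.069, 0.009, -0.001, 0, 0, 0, -1]
  ]
}}

```text
time_s: 8.95
ee_pos: [499.6, 53.7, 240.3]
ee_rot: [180.0, -0.0, -172.8]
force: [-0.5, 0.7, -0.2]
gripper_width: 15.6
gripper_force: 60.0
```

Bar is about 10 mm in front of the gate and the height is right. Pushing in slow steps.

Request:
{"method": "send_rows", "body": {
  "motion": [
    [0.005, 0.0006, 0, 0, 0, 0, -1],
    [0.01, 0.0012, 0, 0, 0, 0, -1],
    [0.014, 0.0018, 0, 0, 0, 0, -1],
    [0.014, 0.0018, 0, 0, 0, 0, -1]
  ]
}}

```text
time_s: 9.45
ee_pos: [507.0, 54.6, 240.5]
ee_rot: [180.0, 0.0, -172.8]
force: [0.8, -0.6, -1.4]
gripper_width: 15.7
gripper_force: 60.0
```

Request:
{"method": "send_rows", "body": {
  "motion": [
    [0.003, 0.0004, 0, 0, 0, 0, -1],
    [0.006, 0.0008, 0, 0, 0, 0, -1],
    [0.006, 0.0008, 0, 0, 0, 0, -1]
  ]
}}

```text
time_s: 9.82
ee_pos: [509.4, 54.9, 240.4]
ee_rot: [180.0, -0.1, -172.8]
force: [-3.0, -1.0, 0.2]
gripper_width: 15.2
gripper_force: 60.0
```

Request:
{"method": "send_rows", "body": {
  "motion": [
    [0.003, 0.0004, 0, 0, 0, 0, -1],
    [0.006, 0.0008, 0, 0, 0, 0, -1],
    [0.006, 0.0008, 0, 0, 0, 0, -1]
  ]
}}

```text
time_s: 10.2
ee_pos: [512.8, 55.4, 240.4]
ee_rot: [180.0, -0.0, -172.8]
force: [-4.3, -1.0, 0.1]
gripper_width: 15.6
gripper_force: 60.0
```

Request:
{"method": "send_rows", "body": {
  "motion": [
    [0.005, 0.0006, 0, 0, 0, 0, -1],
    [0.01, 0.0012, 0, 0, 0, 0, -1],
    [0.01, 0.0012, 0, 0, 0, 0, -1]
  ]
}}

```text
time_s: 10.58
ee_pos: [517.7, 56.0, 240.2]
ee_rot: [180.0, -0.1, -172.8]
force: [-3.9, 1.1, -0.8]
gripper_width: 15.6
gripper_force: 60.0
```

Request:
{"method": "send_rows", "body": {
  "motion": [
    [0.005, 0.0006, 0, 0, 0, 0, -1],
    [0.01, 0.0012, 0, 0, 0, 0, -1],
    [0.01, 0.0012, 0, 0, 0, 0, -1]
  ]
}}

```text
time_s: 10.95
ee_pos: [522.4, 56.4, 240.0]
ee_rot: [-180.0, -0.1, -172.8]
force: [-5.7, -0.5, -1.5]
gripper_width: 15.7
gripper_force: 60.0
```

Request:
{"method": "send_rows", "body": {
  "motion": [
    [0.005, 0.0006, 0, 0, 0, 0, -1],
    [0.008, 0.001, 0, 0, 0, 0, -1],
    [0.008, 0.001, 0, 0, 0, 0, -1]
  ]
}}

```text
time_s: 11.32
ee_pos: [526.2, 56.8, 240.1]
ee_rot: [-180.0, -0.1, -172.8]
force: [-5.5, -2.0, -0.9]
gripper_width: 15.5
gripper_force: 60.0
```

Request:
{"method": "send_rows", "body": {
  "motion": [
    [0.004, 0.0005, 0, 0, 0, 0, -1],
    [0.008, 0.001, 0, 0, 0, 0, -1],
    [0.008, 0.001, 0, 0, 0, 0, -1]
  ]
}}

```text
time_s: 11.7
ee_pos: [531.1, 57.4, 240.7]
ee_rot: [-180.0, 0.0, -172.8]
force: [-4.8, -0.3, 1.6]
gripper_width: 15.6
gripper_force: 60.0
```

Request:
{"method": "send_rows", "body": {
  "motion": [
    [0.004, 0.0005, 0, 0, 0, 0, -1],
    [0.008, 0.001, 0, 0, 0, 0, -1],
    [0.008, 0.001, 0, 0, 0, 0, -1]
  ]
}}

```text
time_s: 12.08
ee_pos: [536.1, 58.3, 240.6]
ee_rot: [180.0, 0.1, -172.8]
force: [-0.6, -0.2, -0.1]
gripper_width: 15.4
gripper_force: 60.0
```

Request:
{"method": "send_rows", "body": {
  "motion": [
    [0.004, 0.0005, 0, 0, 0, 0, -1],
    [0.008, 0.001, 0, 0, 0, 0, -1],
    [0.008, 0.001, 0, 0, 0, 0, -1]
  ]
}}

```text
time_s: 12.45
ee_pos: [539.1, 58.6, 240.4]
ee_rot: [180.0, 0.0, -172.8]
force: [-0.4, 0.5, -1.1]
gripper_width: 15.5
gripper_force: 60.0
```

Request:
{"method": "send_rows", "body": {
  "motion": [
    [-0.006, -0.001, 0, 0, 0, 0, -1],
    [-0.006, -0.001, -0.01, 0, 0, 0, -1],
    [-0.006, -0.001, -0.02, 0, 0, 0, -1],
    [-0.006, -0.001, -0.03, 0, 0, 0, -1],
    [-0.006, -0.001, -0.04, 0, 0, 0, -1],
    [-0.006, -0.001, -0.05, 0, 0, 0, -1],
    [-0.006, -0.001, -0.05, 0, 0, 0, -1]
  ]
}}

```text
time_s: 13.32
ee_pos: [535.6, 58.1, 214.9]
ee_rot: [180.0, -0.1, -172.8]
force: [1.0, 0.5, 0.2]
gripper_width: 15.9
gripper_force: 60.0
```

Request:
{"method": "send_rows", "body": {
  "motion": [
    [0, 0, -0.008, 0, 0, 0, -1],
    [0, 0, -0.016, 0, 0, 0, -1],
    [0, 0, -0.024, 0, 0, 0, -1],
    [0, 0, -0.03, 0, 0, 0, -1],
    [0, 0, -0.03, 0, 0, 0, -1]
  ]
}}

```text
time_s: 13.95
ee_pos: [535.7, 58.1, 200.2]
ee_rot: [180.0, -0.0, -172.8]
force: [0.6, 0.4, -0.9]
gripper_width: 15.6
gripper_force: 60.0
```

Request:
{"method": "send_rows", "body": {
  "motion": [
    [0, 0, -0.008, 0, 0, 0, -1],
    [0, 0, -0.016, 0, 0, 0, -1],
    [0, 0, -0.024, 0, 0, 0, -1],
    [0, 0, -0.028, 0, 0, 0, -1],
    [0, 0, -0.028, 0, 0, 0, -1]
  ]
}}

```text
time_s: 14.58
ee_pos: [535.8, 58.1, 186.3]
ee_rot: [180.0, -0.0, -172.8]
force: [-0.1, -0.2, -0.5]
gripper_width: 15.8
gripper_force: 60.0
```

Request:
{"method": "send_rows", "body": {
  "motion": [
    [0.001, 0.0001, -0.015, 0.005, -0.04, 0, -1],
    [0.002, 0.0003, -0.0234, 0.01, -0.083, 0, -1],
    [0.0035, 0.0005, -0.035, 0.016, -0.124, 0, -1],
    [0.0054, 0.0007, -0.0462, 0.021, -0.165, 0, -1],
    [0.008, 0.001, -0.055, 0.026, -0.206, 0, -1],
    [0.0105, 0.0013, -0.064, 0.031, -0.248, 0, -1],
    [0.0135, 0.0017, -0.0725, 0.036, -0.289, 0, -1],
    [0.0169, 0.0021, -0.081, 0.042, -0.331, 0, -1],
    [0.0169, 0.0021, -0.081, 0.042, -0.331, 0, -1]
  ]
}}

```text
time_s: 15.7
ee_pos: [543.2, 59.0, 145.5]
ee_rot: [180.0, 19.9, -172.8]
force: [0.4, 0.4, 0.3]
gripper_width: 15.6
gripper_force: 60.0
```

```bash
python3 - <<'E'
from h import *
s=env.state();print(s['ee_pos'],s['ee_rot'],s['force'],s['qpos'])
grab('scene','s5')
b=cv2.imread('pics/s5.png')[180:280,270:390]
b=cv2.resize(b,None,fx=6,fy=6,interpolation=2)
cv2.imwrite('pics/m5.png',np.clip(b*1.5,0,255).astype(np.uint8))
E
```

```text
[543.20450084  59.045388   145.52659117] [ 179.97165446   19.90667248 -172.82316618] [0.36572855 0.41285467 0.30625867] [  4.39927499  10.3276204  114.94539652   1.70395463  34.85503827
 -94.01025504]
```

View pics/m5.png

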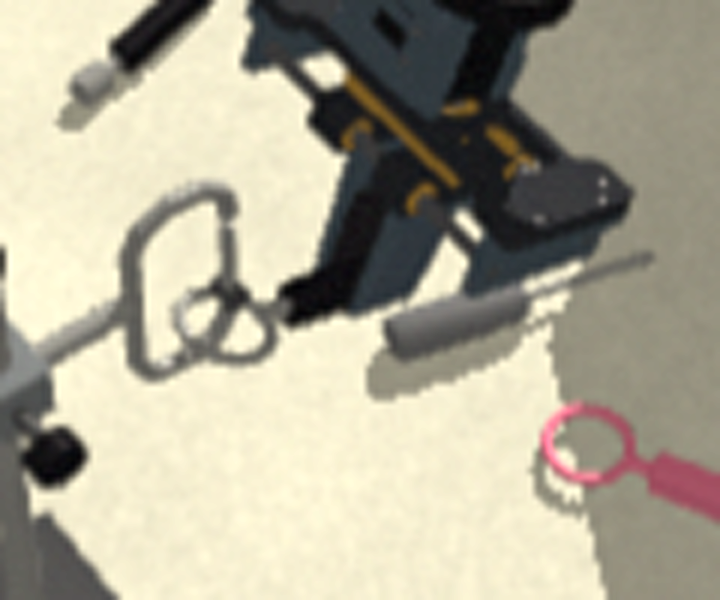

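The ring is threaded at image (230,325) with the gate shut above it. Next I'll ease the grip so the key pivots in the pads, and swing the handle down along an arc.

Request:
{"method": "send_rows", "body": {
  "motion": [
    [0, 0, 0, 0, 0, 0, -1],
    [0, 0, -0.006, 0, 0, 0, -1],
    [0.0075, 0.001, -0.022, 0, 0, 0, -1],
    [0.0155, 0.002, -0.038, 0, 0, 0, -1],
    [0.026, 0.0033, -0.053, 0, 0, 0, -1],
    [0.0363, 0.0046, -0.068, 0, 0, 0, -1],
    [0.0363, 0.0046, -0.068, 0, 0, 0, -1]
  ],
  "squeeze": 6
}}

```text
time_s: 16.62
ee_pos: [562.6, 61.5, 111.1]
ee_rot: [180.0, 19.9, -172.8]
force: [-0.6, 0.2, -1.3]
gripper_width: 15.8
gripper_force: 6.0
```

```bash
python3 - <<'E'
from h import *
s=env.state();print(s['ee_pos'],s['ee_rot'],s['force'],s['qpos'],s['gripper_width'])
E
```

```text
[562.61994767  61.48590865 111.08522408] [ 179.97379977   19.94826041 -172.81768956] [-0.56093607  0.19164453 -1.33685716] [  4.51792029  14.43922918 115.45732228   1.85941312  30.18931461
 -94.11211912] 15.83681541346186
```

Request:
{"method": "send_rows", "body": {
  "motion": [
    [0.013, 0.0016, -0.013, 0, 0, 0, -1],
    [0.0257, 0.0032, -0.026, 0, 0, 0, -1],
    [0.04, 0.005, -0.037, 0, 0, 0, -1],
    [0.0554, 0.007, -0.047, 0, 0, 0, -1],
    [0.0554, 0.007, -0.047, 0, 0, 0, -1]
  ]
}}

```text
time_s: 17.25
ee_pos: [590.7, 65.0, 87.9]
ee_rot: [180.0, 20.0, -172.8]
force: [-0.8, 0.6, -0.6]
gripper_width: 15.7
gripper_force: 6.0
```

```bash
python3 - <<'E'
from h import *
s=env.state();print(s['ee_pos'],s['ee_rot'],s['force'],s['qpos'],s['gripper_width'])
grab('scene','s6')
b=cv2.imread('pics/s6.png')[180:280,270:390]
b=cv2.resize(b,None,fx=6,fy=6,interpolation=2)
cv2.imwrite('pics/m6.png',np.clip(b*1.5,0,255).astype(np.uint8))
E
```

```text
[590.67925003  65.00923482  87.90792543] [ 179.97751292   19.99075854 -172.81637219] [-0.79423318  0.55512657 -0.59497989] [  4.67453935  18.42315649 113.70781449   1.88030152  27.90960754
 -94.01982943] 15.697081761688946
```

View pics/m6.png

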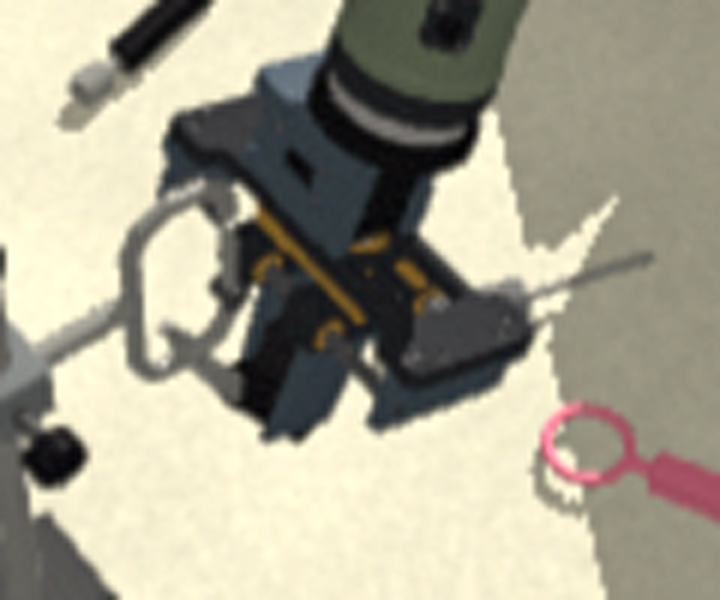

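Request:
{"method": "send_rows", "body": {
  "motion": [
    [0, 0, 0, 0, 0, 0, 0],
    [0, 0, 0, 0, 0, 0, 0.3],
    [0, 0, 0, 0, 0, 0, 0.3],
    [0, 0, 0, 0, 0, 0, 0.3],
    [-0.02, -0.0025, 0.02, 0, 0, 0, 0.3],
    [-0.05, -0.006, 0.05, 0, 0, 0, 0.3],
    [-0.1, -0.012, 0.1, 0, 0, 0, 0.3],
    [-0.2, -0.025, 0.2, 0, 0, 0, 0.3],
    [-0.3, -0.037, 0.3, 0, 0, 0, 0.3],
    [-0.35, -0.04, 0.35, 0, 0, 0, 0.3],
    [-0.35, -0.04, 0.35, 0, 0, 0, 0.3],
    [-0.35, -0.04, 0.35, 0, 0, 0, 0.3],
    [-0.35, -0.04, 0.35, 0, 0, 0, 0.3],
    [-0.35, -0.04, 0.35, 0, 0, 0, 0.3],
    [-0.35, -0.04, 0.35, 0, 0, 0, 0.3],
    [-0.35, -0.04, 0.35, 0, 0, 0, 0.3],
    [-0.35, -0.04, 0.35, 0, 0, 0, 0.3],
    [-0.35, -0.04, 0.35, 0, 0, 0, 0.3],
    [-0.35, -0.04, 0.35, 0, 0, 0, 0.3],
    [-0.35, -0.04, 0.35, 0, 0, 0, 0.3]
  ]
}}

```text
time_s: 19.8
ee_pos: [415.1, 45.0, 263.5]
ee_rot: [180.0, 20.0, -172.8]
force: [-0.3, -0.3, -0.5]
gripper_width: 59.2
gripper_force: 0.0
```

Request:
{"method": "send_rows", "body": {
  "motion": [
    [0, 0, 0, 0, 0, 0, 0.3],
    [0, 0, 0, 0, 0, 0, 0.3],
    [0, 0, 0, 0, 0, 0, 0.3],
    [0, 0, 0, 0, 0, 0, 0.3],
    [0, 0, 0, 0, 0, 0, 0.3],
    [0, 0, 0, 0, 0, 0, 0.3],
    [0, 0, 0, 0, 0, 0, 0.3],
    [0, 0, 0, 0, 0, 0, 0.3],
    [0, 0, 0, 0, 0, 0, 0.3],
    [0, 0, 0, 0, 0, 0, 0.3],
    [0, 0, 0, 0, 0, 0, 0.3],
    [0, 0, 0, 0, 0, 0, 0.3],
    [0, 0, 0, 0, 0, 0, 0.3],
    [0, 0, 0, 0, 0, 0, 0.3],
    [0, 0, 0, 0, 0, 0, 0.3],
    [0, 0, 0, 0, 0, 0, 0.3]
  ]
}}

```text
time_s: 21.8
ee_pos: [415.2, 44.9, 263.5]
ee_rot: [180.0, 20.0, -172.8]
force: [-0.3, 0.4, -0.3]
gripper_width: 59.0
gripper_force: 0.0
```

```bash
python3 - <<'E'
from h import *
s=env.state();print(s['time_s'],s['ee_pos'],s['force'])
f=grab('scene','s7')
b=f['pixels'][160:300,240:400,::-1]
b=cv2.resize(b,None,fx=4.2,fy=4.2,interpolation=2)
cv2.imwrite('pics/m7.png',np.clip(b*1.5,0,255).astype(np.uint8))
E
```

```text
21.8 [415.15846979  44.94423674 263.46287135] [-0.28539753  0.40758092 -0.2568262 ]
```

View pics/m7.png

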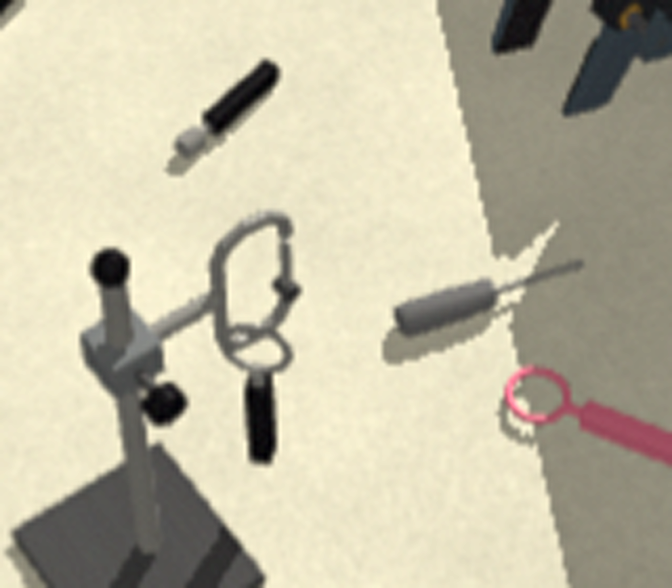

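The key hangs handle down from the bend, with the ring at (258,350) and the handle at (260,420), and the gate is shut. I'll let it settle briefly before handing in.

Request:
{"method": "send_rows", "body": {
  "motion": [
    [0, 0, 0, 0, 0, 0, 0.3],
    [0, 0, 0, 0, 0, 0, 0.3],
    [0, 0, 0, 0, 0, 0, 0.3],
    [0, 0, 0, 0, 0, 0, 0.3],
    [0, 0, 0, 0, 0, 0, 0.3],
    [0, 0, 0, 0, 0, 0, 0.3],
    [0, 0, 0, 0, 0, 0, 0.3],
    [0, 0, 0, 0, 0, 0, 0.3],
    [0, 0, 0, 0, 0, 0, 0.3],
    [0, 0, 0, 0, 0, 0, 0.3],
    [0, 0, 0, 0, 0, 0, 0.3],
    [0, 0, 0, 0, 0, 0, 0.3],
    [0, 0, 0, 0, 0, 0, 0.3],
    [0, 0, 0, 0, 0, 0, 0.3],
    [0, 0, 0, 0, 0, 0, 0.3],
    [0, 0, 0, 0, 0, 0, 0.3]
  ]
}}

```text
time_s: 23.85
ee_pos: [415.2, 44.9, 263.5]
ee_rot: [180.0, 20.0, -172.8]
force: [0.5, 1.0, 0.7]
gripper_width: 59.2
gripper_force: 0.0
```

```bash
python3 - <<'E'
from h import *
a=load('s7')['pixels'].astype(int);b=grab('scene','s8')['pixels'].astype(int)
d=np.abs(a-b).max(2)[230:290,280:320];print(d.max(),(d>40).sum())
print(env.job_done())
E
```

```text
104 19
the job is handed in; nothing more can be done
None
```

The key hangs handle down from the hook by its ring with the gate shut behind it, and the job was handed in at about 24 s; it may still have been swinging slightly, and the highest push I read on the hook was about 6 N.

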